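# Refit the heat-pad control knob and keep it pressed

## Task

Put the controller for the kennel heat pad back together: lay the blue spacer ring over the brass shaft flat into the round pocket of the white box and let go of it, then turn the black knob so that its pointer faces the same way as the flat of the D-shaped shaft and push it down over the shaft onto the spacer. Finish while still holding the knob and pressing it right down against the spring seat (the held press resets the controller); do not let go, and leave the vial, the syringe and the tablet strip where they are.

Things in the scene. Friction and masses are not known exactly. Their poses are not given: they have to be found in the camera images.
- controller: white box 130 x 116 x 40 mm high, black rubber edging (sticks out 3 mm), fixed to the table, panel up. Origin: centre of its underside, on the table. In the middle of the panel a round pocket, 53 mm in diameter, with a red spring seat 6 mm below the panel (34 mm above the table) and the brass shaft in its centre. The way the box faces says nothing of the way the shaft faces
- seat (a joint): red disc that is the floor of the pocket, on a spring: 0 = up (its top 34 mm above the table), 0.006 m = fully pressed down, at a hard stop (28 mm above the table). It begins to yield at about 3.6 N and takes about 9 N to press fully down; the spacer and knob alone do not move it
- shaft: brass D-shaped shaft, fixed, 18 mm in diameter with one flat, blackened, 5 mm from the axis. Origin on the shaft's axis, level with the box's panel (40 mm above the table); z up along the axis; x points out of the flat (level). Its top face is 20 mm above the panel (60 mm above the table) and the top 3 mm are tapered. It does not turn or sink
- spacer: loose blue plastic ring, outside diameter 50 mm, hole 26 mm, 16 mm high, 40 g, lying flat; both faces alike. Origin: centre of its underside; z up. In the pocket its top is 50 mm above the table (10 mm proud of the panel, 10 mm below the shaft's top)
- knob: loose black knob 40 mm high, 60 g, standing upright: round skirt 46 mm in diameter and 20 mm high, on it a straight grip bar 42 mm long (along x), 14 mm thick (along y), 20 mm high. Origin: centre of its underside; z up; x points to the end of the bar with the white pointer (white line on the bar's top from middle to that end, and down that end)
- knob_bore (a point): mouth of the knob's D-shaped bore, at the knob's origin. Bore 18 mm deep, chamfered, 1.2 mm clearance all round the shaft, its flat on the pointer's side. It goes on only when knob x and shaft x point the same way within about 8 degrees; otherwise it stands on the shaft's top. On the spacer this point is 50 mm above the table, fully pressed 44 mm
- amber_vial: amber glass dropper vial with a black cap, 32 mm in diameter, 67 mm high, upright; to be left alone. Origin: centre of its underside. (Beyond it and the controller stands a fixed drawer chest, 0.23 m high, from about x = 0.72, y = -0.02 to 0.24: keep the arm and gripper clear of it)
- oral_syringe: oral syringe 130 mm long, 17 mm high, lying; to be left alone. Origin: underside of its middle, y along it
- blister_4: tablet blister strip 36 x 95 x 5 mm, lying; to be left alone. Origin: centre of its underside, y along it
There are look-alikes about, which are no part of the job. There is more than one size of the spacer; the job needs the smaller. What is shaped like the knob but purple is not meant.

How it is judged (in metres and radians):
On the way, in this order (a step that is already met when the one before it is completed fails the run):
1. the spacer lies flat in the pocket around the shaft, let go of, and the knob is not yet over it (horizontal distance between spacer and shaft below 0.004 m and angle between spacer's own z axis and vertical below 0.08 rad and z of spacer in the frame of controller below 0.0365 m and contact force between the fingers and spacer below 0.2 N and horizontal distance between knob and shaft above 0.05 m), for 0.2 s.
2. the knob is on the shaft, its flat matched, down on the spacer (horizontal distance between each of spacer, knob and shaft below 0.004 m and angle between spacer's own z axis and vertical below 0.08 rad and angle between the x axis of knob and the x axis of shaft, either way round below 0.3 rad and angle between knob's own z axis and vertical below 0.1 rad and z of knob in the frame of controller below 0.0525 m), for 0.2 s.
At the end, for the whole second after the job is handed in: Spacer flat (0.08 rad) in the pocket, within 4 mm of the shaft axis; knob on the shaft above it, within 4 mm, its x within 0.3 rad of the shaft's, upright within 0.1 rad; gripper still on the knob (over 3 N), spring seat held down more than 4 of its 6 mm (horizontal distance between each of spacer, knob and shaft below 0.004 m and angle between spacer's own z axis and vertical below 0.08 rad and angle between the x axis of knob and the x axis of shaft, either way round below 0.3 rad and angle between knob's own z axis and vertical below 0.1 rad and z of spacer in the frame of controller below 0.033 m and z of knob in the frame of controller below 0.0485 m and value of joint seat above 0.004 m and contact force between the fingers and knob above 3 N); the arm keeps its last pose, push and grip.
It fails at once if the vial is moved more than 3 cm (distance of amber_vial from where it was at the start of the episode above 0.03 m).
It fails at once if the syringe is moved more than 3 cm (distance of oral_syringe from where it was at the start of the episode above 0.03 m).
It fails at once if the tablet strip is moved more than 3 cm (distance of blister_4 from where it was at the start of the episode above 0.03 m).
It fails at once if the vial is knocked over (angle between amber_vial's own z axis and vertical above 0.5 rad).
It also fails if it takes over 58 s, if anything falls off the work surface, if the arm or the gripper's body presses on something with over 40 N, if the wrist force passes 120 N, or if a joint passes its speed limit or range.

## Robot

A 6-joint arm with a two-finger parallel gripper is mounted at the origin on a cart in front of the work surface, level with it; the furniture and walls round the work are solid. World frame = base frame: x ahead of the robot, y to its left, z up, the work surface at z = 0. Lengths are in mm, angles in rad, forces in N, time in s.
With the tool pointing down it reaches from about 300 to 775 mm from the base axis. Payload 14.6 kg.
Tool frame: the origin (TCP) lies where the fingers leave the gripper's body, on its centre line; the fingertips stand 97 mm ahead of it and the grasp point (between the pads) lies ahead of it (grip_depth is the z of the grasp point in the tool frame, in mm); z points along the fingers, y is the line along which they close (so a half turn about z gives the same grasp; the last joint's range is limited). The gripper opens to 94 mm and grips with 3 to 60 N. Pads are 16 mm wide; open, the fingers measure 119 mm over their backs; the gripper's body (75 mm by 177 mm) begins 78 mm behind the grasp point.
Start: joints at [-1.213, 0.3, 1.521, -0, 1.321, -0.067], TCP at [226.669, -501.11, 302.646] pointing down, gripper open.
Joint ranges: [-3.03, 3.03], [-0.79, 2.21], [0.23, 2.52], [-1.04, 4.18], [0, 3.07], [-2.55, 2.55]. Speed limits (rad/s): [2.22, 2.22, 2.57, 3.14, 3.14, 3.14].

## Interface

Orientations are given as [roll, pitch, yaw] about the fixed x, y, z axes, in that order (R = Rz(yaw) Ry(pitch) Rx(roll)).
In Python, from cell import read_state, camera, sign_off, regions_of, spot_point, grip_depth gives the robot as it stands. The module is installed in compiled form; this text tells all that it offers.
- The arm moves only by the tool send_rows, never from a script. Its argument "series" is a list of rows, each a list of 3 entries, a list of its own where there are three numbers: the shift along the world's x, y, z in mm, then the turn about the world's z in degrees, then the closure, from -1 (fully open) to 1 (shut), so that 0 is half open. A call has 1 to 12 rows; each row shifts and turns the commanded pose from where the row before left it; what a row does not reach is not made up. A row lasts 1/10 s, in which the tool goes at most 50 mm and 8.59 degrees, less where a joint would pass 70% of its speed; a pose out of reach is approached as far as the arm can. A call is refused whole if a number of a shift passes 50 or a number of a turn 8.59, either way. A call with a gripper value outside its range is refused whole. The fingers move at their own pace and stop on an object; "squeeze" is the grip in N (left out, the last holds). Time passes only in rows, so rows that do not move let the fingers close. It gives the time, the measured TCP pose, the force, the opening and the grip force at its end, in the units of the state.
- read_state(): the state, without advancing time (a new reading comes with each control period).
- camera(name): name is "side" or "top"; returns a dict with "color" (400x640x3 uint8, blue, green, red), "fx", "fy", "cx", "cy" (pixels), "dist" ([k1, k2, p1, p2, k3] as OpenCV has them; the pictures are not rectified), "camera_from_world" (4x4, takes a point from world to camera coordinates). Camera axes: x right, y down, z forward; pixel columns grow to the right and rows downward; lengths in mm; the calibration is good to about 2 mm. A picture is of the moment at which its call begins. There is no depth.
- sign_off(): hands the job in; it is judged then, once.
Trained networks look in a picture, given as the dict that the camera call returned (one of the last four; its "shot" number tells which), for a name from the list of things; names that differ only in an ending like _2 or _b are one class to them, and where a whole thing is asked for, a point or a joint stands for the part that bears it (a point fixed in the world has none). Each returns a list of dicts, best first, with "confidence" (0 to 1); they miss things now and then, are a little off and sometimes report something else, mostly with a low value. They report only what shows in the picture. A call takes as long as a camera call. They do not tell look-alikes from the thing itself.
- regions_of(thing, picture): "mask" (400x640 bool, what is visible of it).
- spot_point(thing, picture): "point" ([x, y, z] in mm, in the coordinates of the camera as it stood for that picture, good to about 4 mm: a listed point, or the origin of a listed thing).
The state is a dict: "clock": time; "joints": joint angles; "qd": joint speeds; "effort": joint torques, N m; "eef_pos": TCP position; "eef_rot": TCP orientation; "wrist_force": force on the tool from outside, world axes, zero at the start; "moment": the same for the moment, N m; "finger_gap": finger opening in mm; "finger_force": force on a finger pad.
Only numpy, scipy, OpenCV 4.12 (cv2) and the standard library are available. Lean on these libraries where they do the work, as an engineer would, in place of code of your own. Each camera call takes 0.05 s, during which the arm holds its last target. There are 200 camera calls.

## Working session

There is one attempt and no reset: what is moved stays moved. The work goes in short steps, Python scripts to look and compute and a tool call to move; the robot and the scene stay as the last step left them, time stands still between calls to the robot, and variables do not carry over. Pictures are saved under pics/ and viewed, at most 10 in all, crops included, and the job is handed in when it is done.

Besides the shell and the picture viewer there is one more tool, called after "Request:" as name(argument=value, ...) on one line, values as JSON. send_rows: Moves the arm, as the interface text tells. Its arguments: {"type":"object","properties":{"series":{"type":"array"},"squeeze":{"type":"number"}},"required":["series"]}

```bash
mkdir -p pics
cat > h.py <<'E'
import numpy as np, cv2
from cell import *
def K(p): return np.array([[p['fx'],0,p['cx']],[0,p['fy'],p['cy']],[0,0,1.]])
def ray(p,uv,z):
    q=cv2.undistortPoints(np.array([[uv]],float),K(p),np.array(p['dist'],float))[0,0]
    T=np.array(p['camera_from_world']);R=T[:3,:3];c=-R.T@T[:3,3];d=R.T@np.array([q[0],q[1],1])
    return c+d*(z-c[2])/d[2]
def proj(p,X):
    T=np.array(p['camera_from_world']);r=cv2.Rodrigues(T[:3,:3])[0]
    return cv2.projectPoints(np.array(X,float).reshape(-1,3),r,T[:3,3],K(p),np.array(p['dist'],float))[0][:,0]
def world(p,c): return (np.linalg.inv(np.array(p['camera_from_world']))@np.r_[c,1])[:3]
E
python3 - <<'E'
from h import *
print(read_state(),grip_depth)
for n in ("side","top"):
    p=camera(n);cv2.imwrite(f'pics/{n}0.png',p['color']);print(n,np.round(np.linalg.inv(p['camera_from_world']),2).tolist(),p['fx'])
    for t in ("controller","shaft","spacer","knob","amber_vial","oral_syringe","blister_4"):
        for s in spot_point(t,p)[:3]: 
            w=world(p,s['point']);print(t,round(s['confidence'],2),w.round(),proj(p,w).round()[0])
E
```

```text
{'clock': 0.0, 'joints': array([-1.21263174e+00,  3.00463901e-01,  1.52158118e+00, -3.74839759e-05,
        1.32070260e+00, -6.65913933e-02]), 'qd': array([-2.13451870e-04, -5.52538544e-05,  1.40320265e-03, -1.11453091e-03,
       -2.45533769e-04,  1.06969340e-04]), 'effort': array([-1.53666369e-03, -5.31802726e+01, -3.52734661e+01,  7.07161613e-02,
        2.43942667e-02, -8.95952940e-05]), 'eef_pos': array([ 226.5965664 , -500.98562859,  302.09017461]), 'eef_rot': array([-3.14043777e+00, -4.06316674e-05,  4.24765253e-01]), 'wrist_force': array([-0.48805447, -0.04194213, -0.22898072]), 'moment': array([ 0.02525446, -0.00218012, -0.00536082]), 'finger_force': 0.0, 'finger_gap': 94.08553930392841} 78.39999999999999
side [[0.98, -0.1, 0.14, 455.19], [-0.17, -0.64, 0.75, -374.18], [0.01, -0.76, -0.65, 597.68], [0.0, 0.0, 0.0, 1.0]] 389.39760628466604
controller 0.93 [520.  65.  -2.] [313. 290.]
shaft 0.64 [523.  64.  37.] [315. 278.]
spacer 0.57 [549. 347.   2.] [307. 193.]
spacer 0.55 [522. 439.   2.] [292. 171.]
knob 0.94 [583. 258.   0.] [327. 217.]
knob 0.69 [521. 442.   0.] [291. 171.]
knob 0.62 [501. 257.  -2.] [292. 222.]
amber_vial 0.83 [670. 241.  -1.] [367. 218.]
oral_syringe 0.63 [712. 362.  -3.] [370. 184.]
oral_syringe 0.54 [671. 238.  -1.] [368. 219.]
blister_4 0.48 [662. 471.   3.] [342. 159.]
top [[-0.02, -1.0, 0.09, 518.87], [-1.0, 0.02, 0.02, 258.67], [-0.02, -0.09, -1.0, 903.68], [0.0, 0.0, 0.0, 1.0]] 430.6405697527345
controller 0.6 [521.  64.  -1.] [425. 235.]
shaft 0.46 [521.  64.  41.] [430. 235.]
spacer 0.81 [545. 349.   1.] [289. 226.]
spacer 0.53 [521. 444.   1.] [244. 239.]
knob 0.87 [497. 257.   4.] [333. 249.]
knob 0.86 [582. 259.   1.] [331. 208.]
amber_vial 0.68 [672. 240.   1.] [339. 165.]
oral_syringe 0.79 [711. 357.   3.] [284. 149.]
blister_4 0.9 [659. 468.  -1.] [233. 174.]
```

Run:
```python
import cv2
a=cv2.imread('pics/top0.png')[130:290,200:480]; cv2.imwrite('pics/t1.png',cv2.resize(a,(784,448),interpolation=cv2.INTER_CUBIC))
b=cv2.imread('pics/side0.png')[130:350,220:430]; cv2.imwrite('pics/s1.png',cv2.resize(b,(570,597),interpolation=cv2.INTER_CUBIC))
```

```text
(no output)
```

View pics/t1.png

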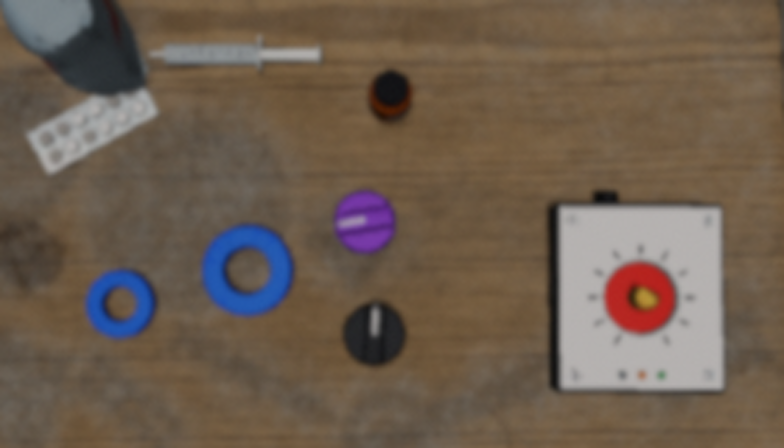

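View pics/s1.png

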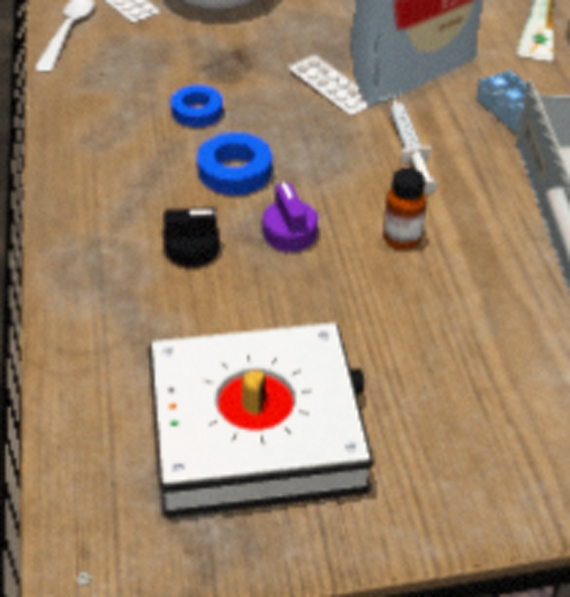

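The top view shows the small spacer at pixel (243,238), the larger ring at (288,226), the black knob at (333,249) with its pointer up (about +x), and the shaft at (430,236). The side view agrees. Next I'll zoom in on the shaft and knob.

Run:
```python
from h import *
p=camera('top');q=camera('side')
def blob(p,m,z):
    n,l,s,c=cv2.connectedComponentsWithStats(m.astype(np.uint8))
    return [(s[i,4],c[i].round(1).tolist(),ray(p,c[i],z).round(1)) for i in range(1,n) if s[i,4]>60]
for n,im in(('top',p),('side',q)):
    h=cv2.cvtColor(im['color'],cv2.COLOR_BGR2HSV)
    print(n,'red',blob(im,((h[...,0]<8)|(h[...,0]>172))&(h[...,1]>190)&(h[...,2]>120),34))
    print(n,'blue',blob(im,(h[...,0]>100)&(h[...,0]<120)&(h[...,1]>180),16 if n=='top' else 8))
X=np.array([521,64,60.])
tiles=[]
for im,sz in((p,18),(q,18)):
    u=proj(im,X)[0];k=20
    M=np.array([[k,0,200-k*u[0]],[0,k,280-k*u[1]]]) 
    t=cv2.warpAffine(im['color'],M,(400,560),flags=cv2.INTER_CUBIC)
    tiles.append(t)
cv2.imwrite('pics/shaft.png',np.hstack(tiles))
```

```text
top red [(np.int32(335), [428.0, 235.7], array([519.6,  65.7,  34. ]))]
top blue [(np.int32(801), [318.4, 18.4], array([994.7, 277.6,  16. ])), (np.int32(102), [2.6, 81.2], array([882.1, 991.7,  16. ])), (np.int32(490), [287.8, 225.8], array([545.9, 349.2,  16. ])), (np.int32(266), [242.7, 237.9], array([522.8, 443.1,  16. ]))]
side red [(np.int32(96), [298.3, 80.2], array([601.6, 934.4,  34. ])), (np.int32(299), [313.9, 279.0], array([521.4,  63. ,  34. ]))]
side blue [(np.int32(207), [292.1, 168.5], array([523.7, 443.6,   8. ])), (np.int32(457), [306.1, 189.6], array([547.5, 351.8,   8. ]))]
```

View pics/shaft.png

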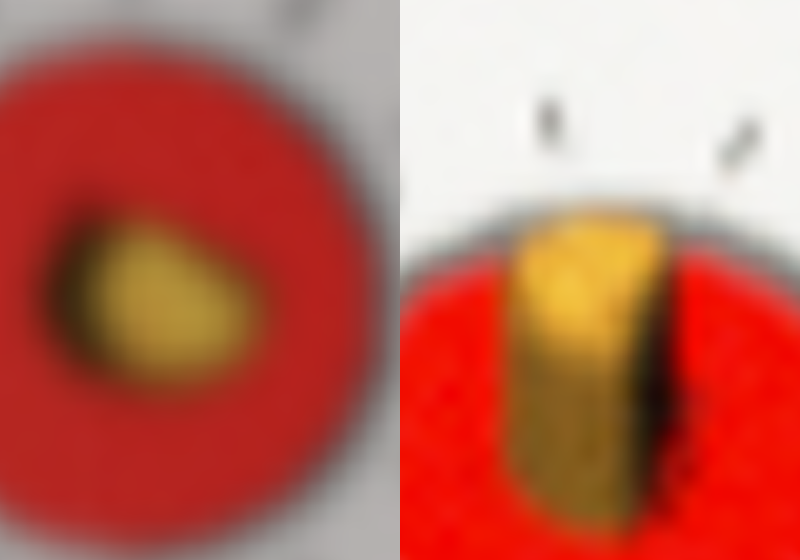

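Top: the flat runs from about (150,215) to (265,285) in the left tile, so it faces up-right (+x, −y). Side: the dark flat is on the right, which agrees. Next I'll fit the yaw, and also get the knob's yaw.

```bash
cat > fit.py <<'E'
from h import *
from scipy.optimize import minimize
S=4
def render(p,x,y,th,box,z0=34):
    u0,v0,w,h=box; lab=np.zeros((h*S,w*S),np.uint8)
    a=np.arccos(5/9); ph=np.linspace(a,2*np.pi-a,40)+th
    D=lambda r,z:np.c_[x+r*np.cos(ph),y+r*np.sin(ph),np.full(40,z)]
    pts=[(proj(p,D(9,z))-[u0,v0]+.5)*S for z in(z0,60)]
    c=np.linalg.inv(p['camera_from_world'])[:3,3]
    f=lambda q,k:cv2.fillPoly(lab,[np.round(q*16).astype(np.int32)],k,shift=4)
    for i in range(40):
        j=(i+1)%40; m=th if i==39 else (ph[i]+ph[j])/2
        if np.dot([np.cos(m),np.sin(m)],c[:2]-[x,y])>0: f(np.array([pts[0][i],pts[0][j],pts[1][j],pts[1][i]]),3 if i==39 else 2)
    f(pts[1],1)
    return np.stack([cv2.resize((lab==k).astype(np.float32),(w,h),interpolation=cv2.INTER_AREA) for k in range(4)],-1)
def cost(v,p,box,z0=34):
    u0,v0,w,h=box; A=cv2.GaussianBlur(render(p,*v,box,z0),(0,0),.6).reshape(-1,4)
    b=p['color'][v0:v0+h,u0:u0+w].reshape(-1,3).astype(float)
    X=np.linalg.lstsq(A,b,rcond=None)[0]; return ((A@X-b)**2).mean()
def fitshaft(p,rad,x0):
    u=proj(p,[x0[0],x0[1],50])[0].astype(int); box=(u[0]-rad,u[1]-rad,2*rad,2*rad)
    r=[]
    for d in range(-180,180,15):
        s=minimize(cost,[*x0,np.radians(d)],(p,box),method='Nelder-Mead',options=dict(initial_simplex=np.array([[*x0,np.radians(d)],[x0[0]+3,x0[1],np.radians(d)],[x0[0],x0[1]+3,np.radians(d)],[*x0,np.radians(d+15)]]),maxiter=60))
        r.append((s.fun,s.x[0].round(1),s.x[1].round(1),np.degrees(s.x[2]).round(1)))
    return sorted(r)[:4]
E
python3 - <<'E'
from fit import *
for n in('top','side'):
    p=camera(n); print(n,fitshaft(p,9,(520.5,64.5)))
    if n=='top': box=None
    h=cv2.cvtColor(p['color'],cv2.COLOR_BGR2HSV)
    u=proj(p,[499,257,40])[0].astype(int);m=np.zeros(h.shape[:2],bool);m[u[1]-16:u[1]+17,u[0]-16:u[0]+17]=1
    k=m&(h[...,2]>90)&(h[...,1]<70); v,uu=np.nonzero(k)
    P=np.array([ray(p,(a,b),40)[:2] for a,b in zip(uu,v)]); c=P.mean(0); 
    w,V=np.linalg.eigh(np.cov(P.T)); print(len(P),c,np.degrees(np.arctan2(*V[::-1,1])),w)
    r=regions_of('knob',p)
    for q in r[:3]: print(q['confidence'],np.argwhere(q['mask']).mean(0)[::-1],[ray(p,np.argwhere(q['mask']).mean(0)[::-1],z).round(1) for z in (15,20)])
E
```

```text
top [(np.float64(143.76843655000226), np.float64(519.8), np.float64(65.7), np.float64(-39.1)), (np.float64(143.8751147758921), np.float64(520.0), np.float64(66.0), np.float64(-34.6)), (np.float64(143.986079249986), np.float64(520.0), np.float64(65.6), np.float64(-34.6)), (np.float64(144.17514707210375), np.float64(519.8), np.float64(65.9), np.float64(-45.5))]
25 [506.50412366 255.95522217] 172.4713589460557 [ 2.73657634 26.86740816]
0.94 [329.34718826 209.36919315] [array([578.2, 262.8,  15. ]), array([577.9, 262.8,  20. ])]
0.57 [332.56873315 249.42587601] [array([495.8, 258. ,  15. ]), array([495.9, 258. ,  20. ])]
side [(np.float64(3515.8299230534262), np.float64(514.9), np.float64(76.2), np.float64(-58.5)), (np.float64(3523.918081295023), np.float64(514.7), np.float64(75.5), np.float64(-53.3)), (np.float64(3745.641814262336), np.float64(521.1), np.float64(74.6), np.float64(-122.4)), (np.float64(3747.883025284322), np.float64(520.8), np.float64(74.2), np.float64(-125.2))]
33 [510.99496674 267.7223431 ] 84.05455640765375 [ 56.90585777 368.65892238]
0.9 [289.79716981 217.27358491] [array([497.6, 253.3,  15. ]), array([497.2, 247.9,  20. ])]
0.78 [326.47073791 211.34096692] [array([580.5, 259.5,  15. ]), array([579.4, 254.1,  20. ])]
0.49 [292.50378788 168.96590909] [array([523.8, 431.7,  15. ]), array([523.2, 424.8,  20. ])]
```

Request:
send_rows(series=[[[15, 46, 0], 3.3, -1], [[15, 46, 0], 3.3, -1], [[15, 46, 0], 3.3, -1], [[15, 46, 0], 3.3, -1], [[15, 46, 0], 3.3, -1], [[15, 46, 0], 3.3, -1], [[15, 46, 0], 3.3, -1], [[15, 46, 0], 3.3, -1], [[15, 46, 0], 3.3, -1], [[15, 46, 0], 3.3, -1]])

```text
clock: 2.1
eef_pos: [376.8, -39.1, 303.0]
eef_rot: [3.141, -0.0, 1.003]
wrist_force: [1.0, -1.7, 0.3]
finger_gap: 93.6
finger_force: 0.0
```

```bash
sed -i 's/    X=np.linalg/    hull=cv2.fillPoly(np.zeros((400,640),np.uint8),[np.round(proj(p,[[520.5+24*np.cos(t),64.5+24*np.sin(t),34] for t in np.linspace(0,6.28,60)])).astype(np.int32)],1)[v0:v0+h,u0:u0+w].ravel()>0; A=A[hull];b=b[hull]\n    X=np.linalg/' fit.py
python3 - <<'E'
from fit import *
for n in('top','side'):
    p=camera(n); p['color']=cv2.imread(f'pics/{n}0.png'); print(n,fitshaft(p,9,(520.5,64.5)))
E
```

```text
top [(np.float64(85.82088882562716), np.float64(519.9), np.float64(66.0), np.float64(-37.3)), (np.float64(85.99521150083461), np.float64(520.0), np.float64(65.6), np.float64(-35.5)), (np.float64(86.58847820385593), np.float64(519.8), np.float64(65.8), np.float64(-45.7)), (np.float64(86.80415774053535), np.float64(519.8), np.float64(65.6), np.float64(-39.9))]
side [(np.float64(143.15329567515633), np.float64(521.1), np.float64(65.1), np.float64(-24.3)), (np.float64(144.2394849200752), np.float64(521.0), np.float64(64.8), np.float64(-24.4)), (np.float64(149.53062252056887), np.float64(521.1), np.float64(65.3), np.float64(-24.5)), (np.float64(149.69759560575935), np.float64(521.1), np.float64(65.4), np.float64(-25.0))]
```

Request:
send_rows(series=[[[15, 47, -5], 3.3, -1], [[15, 47, -5], 3.3, -1], [[15, 47, -5], 3.3, -1], [[15, 47, -5], 3.3, -1], [[15, 47, -5], 3.3, -1], [[15, 47, -10], 3.3, -1], [[15, 47, -10], 3.3, -1], [[15, 47, -10], 3.3, -1], [[14, 47, -15], 3.3, -1], [[14, 47, -15], 3.3, -1], [[0, 12, -15], 0, -1]])

```text
clock: 3.3
eef_pos: [524.3, 440.3, 201.7]
eef_rot: [-3.141, 0.0, 1.58]
wrist_force: [0.7, -1.7, -0.6]
finger_gap: 94.0
finger_force: 0.0
```

Request:
send_rows(series=[[[-1, 3, -40], 0, -1], [[0, 0, -40], 0, -1], [[0, 0, -18], 0, -1], [[0, 0, 0], 0, 0.4], [[0, 0, 0], 0, 0.4], [[0, 0, 0], 0, 0.4], [[0, 0, 0], 0, 0.4], [[0, 0, 0], 0, 0.4], [[0, 0, 0], 0, 0.4]], squeeze=12)

```text
clock: 4.2
eef_pos: [522.8, 440.7, 106.3]
eef_rot: [3.141, -0.0, 1.577]
wrist_force: [-0.7, -0.4, 1.0]
finger_gap: 49.6
finger_force: 2.2
```

Request:
send_rows(series=[[[0, 0, 0], 0, 0.4], [[0, 0, 30], 0, 0.4], [[0, 0, 40], 0, 0.4], [[0, -40, 20], 0, 0.4], [[0, -46, 10], 0, 0.4], [[0, -46, 0], 0, 0.4], [[0, -46, 0], 0, 0.4], [[0, -46, 0], 0, 0.4], [[0, -46, 0], 0, 0.4], [[0, -46, 0], 0, 0.4], [[-2, -46, 0], 0, 0.4], [[0, 0, 0], 0, 0.4]])

```text
clock: 5.4
eef_pos: [520.5, 74.4, 205.8]
eef_rot: [-3.142, 0.001, 1.572]
wrist_force: [-0.1, 0.6, -0.2]
finger_gap: 48.9
finger_force: 12.0
```

```bash
cat > look.py <<'E'
from fit import *
import sys
s=read_state();print(s['eef_pos'].round(1),s['finger_gap'],s['finger_force'])
T=[]
for n in('top','side'):
    p=camera(n)
    h=cv2.cvtColor(p['color'],cv2.COLOR_BGR2HSV)
    m=((h[...,0]>100)&(h[...,0]<125)&(h[...,1]>150)).astype(np.uint8)
    N,l,st,c=cv2.connectedComponentsWithStats(m)
    for i in range(1,N):
        w=ray(p,c[i],s['eef_pos'][2]-97)
        if st[i,4]>20 and np.hypot(*(w-s['eef_pos'])[:2])<50: print(n,st[i],c[i],w)
    for r in spot_point('spacer',p): 
        w=world(p,r['point']); print(n,r['confidence'],w.round(1)) if w[1]<300 else 0
    u=proj(p,s['eef_pos']-[0,0,97])[0];k=8
    M=np.array([[k,0,200-k*u[0]],[0,k,280-k*u[1]]])
    T.append(cv2.warpAffine(p['color'],M,(400,560),flags=cv2.INTER_CUBIC))
cv2.imwrite(sys.argv[1],np.hstack(T))
E
python3 look.py pics/held.png
```

```text
[520.5  74.4 205.8] 48.93044390088566 11.999431252770325
top [418 223  16  27 210] [424.35238095 236.24761905] [518.70612785  88.93484446 108.76032309]
top 0.58 [519.2  78.7 101.7]
side [299 232  29  25 509] [312.25147348 243.92730845] [521.39836475  79.55971792 108.76032309]
side 0.67 [517.3  79.5  99.5]
```

View pics/held.png

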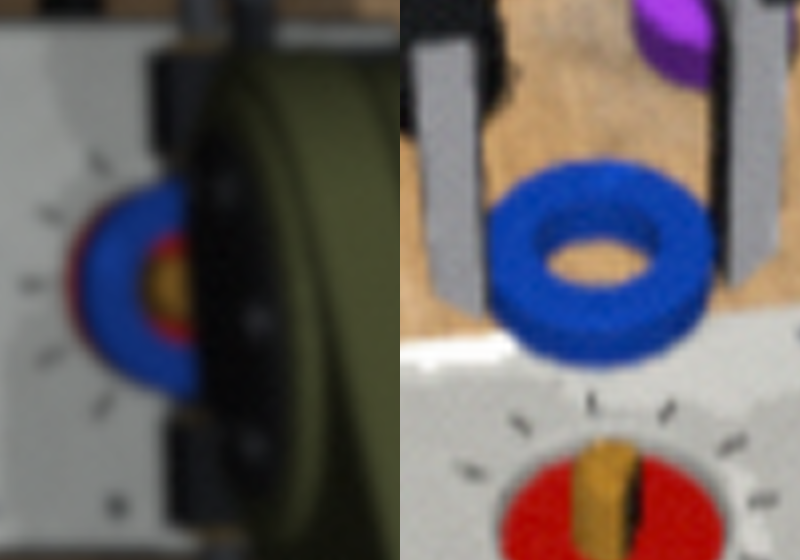

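The ring is held flat, with its centre at about (600,262) in the side tile. Next I'll fit its position from the side view's outer hull.

```bash
cat > ring.py <<'E'
from fit import *
def ringfit(p,zb,R=25,H=16,x0=(520,70)):
    h=cv2.cvtColor(p['color'],cv2.COLOR_BGR2HSV)
    m=((h[...,0]>100)&(h[...,0]<125)&(h[...,1]>150)).astype(np.uint8)
    N,l,st,c=cv2.connectedComponentsWithStats(m); u=proj(p,[*x0,zb+8])[0]
    i=1+np.argmin(np.where(st[1:,4]>100,np.hypot(*(c[1:]-u).T),1e9))
    cn=np.argwhere(l==i)[:,::-1].astype(np.int32); cen=lambda q:(lambda M:np.array([M['m10'],M['m01']])/M['m00'])(cv2.moments(cv2.convexHull(q)))
    target=cen(cn.astype(np.float32)); t=np.linspace(0,6.28,90)
    f=lambda v:cen(np.vstack([proj(p,np.c_[v[0]+R*np.cos(t),v[1]+R*np.sin(t),0*t+z]) for z in(zb,zb+H)]).astype(np.float32))-target
    from scipy.optimize import fsolve
    return fsolve(f,x0,epsfcn=1e-4)
E
python3 - <<'E'
from ring import *
s=read_state();print('ring',ringfit(camera('side'),s['eef_pos'][2]-106.3),s['eef_pos'])
p=camera('side');print(fitshaft(p,9,(520.5,64.5))[:3])
p['color']=cv2.imread('pics/side0.png');print('orig ring',ringfit(p,0,x0=(523,443)))
E
```

```text
ring [521.29886271  82.74620662] [520.69660408  79.39154664 205.62103205]
[(np.float64(91.29789546428897), np.float64(521.2), np.float64(65.2), np.float64(-23.0)), (np.float64(91.29789640241258), np.float64(521.2), np.float64(65.3), np.float64(-23.1)), (np.float64(91.5403717450929), np.float64(521.1), np.float64(64.8), np.float64(-23.4))]
orig ring [524.10735427 443.07863956]
```

Request:
send_rows(series=[[[0, -9, -10], 0, 0.4], [[0, -8, -12], 0, 0.4], [[0, 0, -12], 0, 0.4], [[0, 0, 0], 0, 0.4], [[0, 0, 0], 0, 0.4]])

```text
clock: 6.2
eef_pos: [520.6, 61.6, 171.2]
eef_rot: [-3.141, 0.0, 1.577]
wrist_force: [0.5, 0.7, -0.1]
finger_gap: 49.0
finger_force: 12.0
```

Run:
```python
from ring import *
s=read_state();p=camera('side');print('ring',ringfit(p,s['eef_pos'][2]-106.3),s['eef_pos'])
# controller centre from white panel
for n in('top','side'):
    q=camera(n); q['color']=cv2.imread(f'pics/{n}0.png')
    g=cv2.cvtColor(q['color'],cv2.COLOR_BGR2HSV); h=g
    m=(((h[...,0]<10)|(h[...,0]>170))&(h[...,1]>150)&(h[...,2]>90)).astype(np.uint8)
    N,l,st,c=cv2.connectedComponentsWithStats(m);u=proj(q,[520,65,34])[0]
    i=1+np.argmin(np.where(st[1:,4]>100,np.hypot(*(c[1:]-u).T),1e9))
    e=cv2.fitEllipse(cv2.convexHull(np.argwhere(l==i)[:,::-1].astype(np.int32)));print(n,ray(q,e[0],34),e)
```

```text
ring [521.28289676  64.75066066] [520.61781746  61.62172627 171.18773345]
top [519.40533677  65.36311892  34.        ] ((428.1141357421875, 235.80604553222656), (23.667163848876953, 24.243562698364258), 120.57026672363281)
side [521.29749236  65.92834027  34.        ] ((313.6242370605469, 277.69390869140625), (19.763404846191406, 27.326290130615234), 89.92005920410156)
```

Request:
send_rows(series=[[[0, 0.5, -10], 0, 0.4], [[0, 0, -9], 0, 0.4], [[0, 0, -6], 0, 0.4], [[0, 0, -4], 0, 0.4], [[0, 0, -1], 0, 0.4], [[0, 0, 0], 0, 0.4], [[0, 0, 0], 0, 0.4]], squeeze=8)

```text
clock: 7.05
eef_pos: [520.8, 62.1, 141.9]
eef_rot: [3.141, 0.0, 1.577]
wrist_force: [0.2, 0.2, -0.8]
finger_gap: 49.3
finger_force: 8.0
```

Request:
send_rows(series=[[[0, 0, -0.5], 0, 0.4], [[0, 0, 0], 0, -0.4], [[0, 0, 0], 0, -0.4], [[0, 0, 0], 0, -0.4], [[0, 0, 30], 0, -0.4], [[0, 20, 40], 5, -0.4], [[0, 40, 20], 8, -0.4], [[-5, 45, 0], 8, -0.4], [[-5, 45, 0], 8, -0.4], [[-5, 40, 0], 8, -0.4], [[-5, 0, 0], 8, -0.4], [[0, 0, 0], 8, -0.4]])

```text
clock: 8.25
eef_pos: [499.9, 253.3, 230.9]
eef_rot: [-3.141, -0.0, 2.51]
wrist_force: [0.8, 0.4, 0.3]
finger_gap: 65.8
finger_force: 0.0
```

Run:
```python
from ring import *
s=read_state();print(s['eef_pos'],s['eef_rot'],s['finger_gap'],s['joints'])
p=camera('side');print('ring',ringfit(p,34,x0=(520,65)));print(fitshaft(p,9,(521,65))[:2])
T=[]
for n,c in(('top',(520,65,50)),('side',(520,65,50)),('side',(499,257,30))):
    p=camera(n);u=proj(p,c)[0];k=7
    T.append(cv2.warpAffine(p['color'],np.array([[k,0,130-k*u[0]],[0,k,150-k*u[1]]]),(260,300),flags=cv2.INTER_CUBIC))
cv2.imwrite('pics/placed.png',np.hstack(T))
```

```text
[499.91550635 253.32806033 230.9222648 ] [-3.14126587e+00 -2.17929658e-04  2.50976491e+00] 65.82138968830007 [ 4.03667432e-01  3.90689008e-01  1.57290809e+00  2.24575042e-05
  1.17838780e+00 -5.35309781e-01]
ring [521.24305183  65.99096953]
[(np.float64(1082.4865072117564), np.float64(520.6), np.float64(71.4), np.float64(239.3)), (np.float64(1101.5830164618942), np.float64(520.5), np.float64(71.5), np.float64(-121.7))]
```

View pics/placed.png

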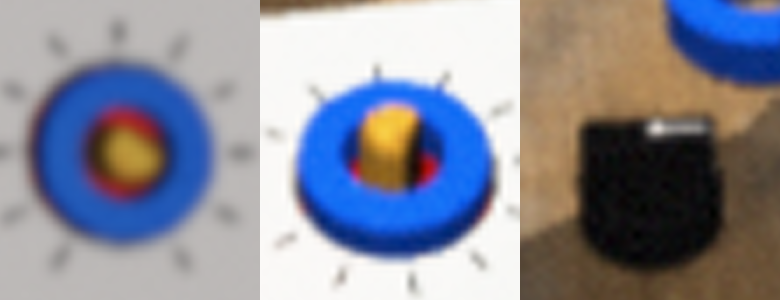

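The ring sits in the pocket around the shaft (tiles 1 and 2). The knob stands with its pointer about +x. Next is the grasp.

Request:
send_rows(series=[[[-1, 3.7, -30], 8, -0.4], [[0, 0, -35], 8, -0.4], [[0, 0, -25], 8, -0.4], [[0, 0, -15], 5.2, -0.4], [[0, 0, -6], 0, -0.4], [[0, 0, 0], 0, -0.4], [[0, 0, 0], 0, 0.95], [[0, 0, 0], 0, 0.95], [[0, 0, 0], 0, 0.95], [[0, 0, 0], 0, 0.95], [[0, 0, 0], 0, 0.95], [[0, 0, 0], 0, 0.95]], squeeze=10)

```text
clock: 9.65
eef_pos: [499.7, 255.8, 120.2]
eef_rot: [3.142, 0.0, 3.011]
wrist_force: [-0.3, 0.7, -0.2]
finger_gap: 21.5
finger_force: 0.0
```

Request:
send_rows(series=[[[0, 0, 0], 0, 0.95], [[0, 0, 0], 0, 0.95], [[0, 0, 0], 0, 0.95], [[0, 0, 0], 0, 0.95]], squeeze=20)

```text
clock: 10.05
eef_pos: [499.7, 255.8, 120.1]
eef_rot: [3.142, 0.0, 3.011]
wrist_force: [0.3, -0.5, 0.9]
finger_gap: 13.7
finger_force: 20.0
```

Request:
send_rows(series=[[[0, 0, 30], 0, 0.95], [[0, 0, 40], 0, 0.95], [[3, -10, 30], -2.5, 0.95], [[3, -40, 0], -5, 0.95], [[5, -45, 0], -5, 0.95], [[5, -45, 0], -5, 0.95], [[5, -40, 0], -5, 0.95], [[0, -10, 0], 0, 0.95], [[0, 0, 0], 0, 0.95], [[0, 0, 0], 0, 0.95]], squeeze=30)

```text
clock: 11.05
eef_pos: [520.6, 66.6, 220.1]
eef_rot: [3.141, -0.0, 2.62]
wrist_force: [-1.0, 0.6, -0.4]
finger_gap: 13.7
finger_force: 30.0
```

Run:
```python
from ring import *
s=read_state();print(s['eef_pos'],s['eef_rot'],s['finger_gap'],s['finger_force'],s['joints'])
T=[]
for n in('top','side'):
    p=camera(n);e=s['eef_pos'];u=proj(p,e-[0,0,105])[0];k=8
    T.append(cv2.warpAffine(p['color'],np.array([[k,0,200-k*u[0]],[0,k,250-k*u[1]]]),(400,560),flags=cv2.INTER_CUBIC))
    for r in spot_point('knob',p): print(n,r['confidence'],world(p,r['point']).round(1))
    if n=='side':
        t=np.linspace(0,6.28,90);zb=e[2]-120;a,b=np.cos(s['eef_rot'][2]),np.sin(s['eef_rot'][2])
        for d in(0,): # expected skirt outline if knob centred on TCP, overlay
            for z in(zb,zb+20):
                q=proj(p,np.c_[e[0]+23*np.cos(t),e[1]+23*np.sin(t),0*t+z]);q=((q-u)*k+[200,250]).round().astype(np.int32)
                cv2.polylines(T[1],[q],True,(0,255,0),1)
cv2.imwrite('pics/knob.png',np.hstack(T))
```

```text
[520.59230163  66.63569603 220.05734074] [ 3.14145921e+00 -1.83330905e-04  2.62001909e+00] 13.72024006033041 29.99857932329178 [ 5.74450560e-02  3.28940483e-01  1.68586617e+00  2.34769712e-04
  1.12686644e+00 -9.91878535e-01]
top 0.58 [5.773e+02 2.588e+02 1.000e-01]
top 0.44 [520.   68.  101.9]
side 0.95 [521.   72.6  95.4]
side 0.54 [584.5 260.4   1.3]
```

View pics/knob.png

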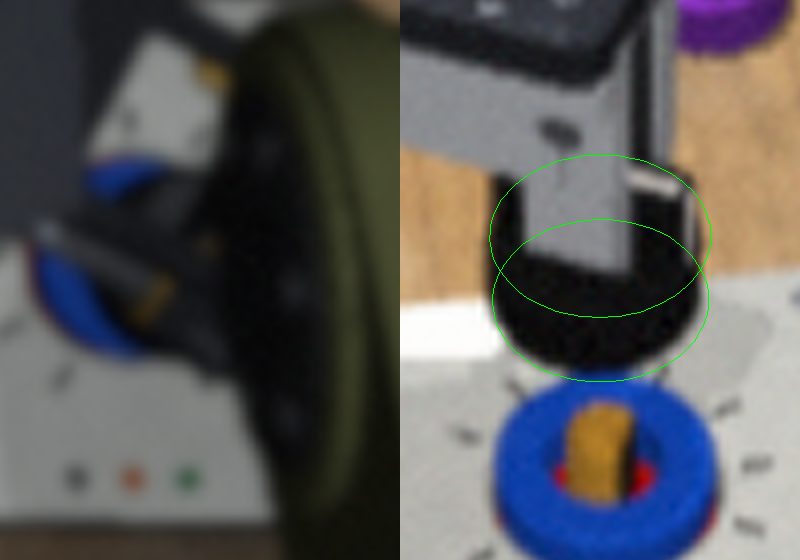

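The side tile shows the knob held upright, with its skirt slightly left of and above the green prediction, so it is offset along the bar by about 2 mm. I'll fit the skirt to measure this.

Run:
```python
from ring import *
s=read_state();e=s['eef_pos'];p=camera('side');zb=e[2]-120
g=p['color'].max(2).astype(float); t=np.linspace(0,6.28,120)
u0,v0=[int(v) for v in proj(p,[e[0],e[1],zb+10])[0]-[22,3]];w,h=44,20
b=g[v0:v0+h,u0:u0+w]; dark=np.clip((110-b)/80,0,1); 
def c(v):
    q=np.vstack([proj(p,np.c_[v[0]+23*np.cos(t),v[1]+23*np.sin(t),0*t+z]) for z in(zb,zb+20)])
    q=cv2.convexHull((((q-[u0,v0]+.5)*4)*16).round().astype(np.int32))
    L=cv2.fillPoly(np.zeros((h*4,w*4),np.uint8),[q],1,shift=4).astype(np.float32)
    L=cv2.GaussianBlur(cv2.resize(L,(w,h),interpolation=cv2.INTER_AREA),(0,0),.6); return ((L-dark)**2).sum()
r=[(c((e[0]+x,e[1]+y)),x,y) for x in np.arange(-5,5,.5) for y in np.arange(-6,6,.5)]
print(sorted(r)[:6],c(e[:2]))
q=camera('side');print([x[1:] for x in fitshaft(q,9,(521,65))[:1]])
```

```text
[(np.float64(62.65633381019891), np.float64(-1.0), np.float64(3.5)), (np.float64(63.279171758584255), np.float64(-0.5), np.float64(3.5)), (np.float64(63.32733095375506), np.float64(-1.0), np.float64(4.0)), (np.float64(63.32977303416096), np.float64(-1.0), np.float64(3.0)), (np.float64(63.768688458964434), np.float64(-0.5), np.float64(3.0)), (np.float64(63.818746008568425), np.float64(-0.5), np.float64(4.0))] 93.63050689322742
[(np.float64(520.9), np.float64(70.5), np.float64(-127.5))]
```

Request:
send_rows(series=[[[1.4, -4.7, -20], 0, 0.95], [[0, 0, -14], 0, 0.95], [[0, 0, 0], 0, 0.95], [[0, 0, -4], 0, 0.95], [[0, 0, -2], 0, 0.95], [[0, 0, -2], 0, 0.95], [[0, 0, 0], 0, 0.95]])

```text
clock: 12.05
eef_pos: [522.2, 61.2, 178.3]
eef_rot: [3.141, 0.0, 2.619]
wrist_force: [0.6, -0.2, -0.5]
finger_gap: 13.8
finger_force: 30.0
```

Request:
send_rows(series=[[[0, 0.4, -1], 0, 0.95], [[0, 0, -1], 0, 0.95], [[0, 0, -1], 0, 0.95], [[0, 0, 0], 0, 0.95]])

```text
clock: 12.45
eef_pos: [522.5, 62.1, 176.0]
eef_rot: [3.139, 0.001, 2.619]
wrist_force: [0.6, 4.9, 6.6]
finger_gap: 13.9
finger_force: 30.0
```

Request:
send_rows(series=[[[0, 0.8, 0], 0, 0.95], [[0, 0, 0], 0, 0.95]])

```text
clock: 12.65
eef_pos: [522.4, 62.6, 175.7]
eef_rot: [3.14, 0.001, 2.619]
wrist_force: [1.0, 3.5, 6.8]
finger_gap: 14.0
finger_force: 30.0
```

```bash
python3 -c "
from h import *
s=read_state()
for k in('eef_pos','eef_rot','wrist_force','moment'):print(k,s[k].round(2))"
```

```text
eef_pos [522.41  62.62 175.7 ]
eef_rot [3.14 0.   2.62]
wrist_force [1.   3.51 6.77]
moment [ 0.89 -0.29 -0.06]
```

Request:
send_rows(series=[[[0.3, 1, 0], 0, 0.95], [[0, 0, -0.5], 0, 0.95], [[0, 0, 0], 0, 0.95]])

```text
clock: 12.95
eef_pos: [522.3, 63.4, 174.4]
eef_rot: [3.141, -0.0, 2.619]
wrist_force: [2.1, 3.5, 0.3]
finger_gap: 13.9
finger_force: 30.0
```

Request:
send_rows(series=[[[0.4, 0.8, -0.5], 0, 0.95], [[0, 0, -1], 0, 0.95], [[0, 0, -1], 0, 0.95], [[0, 0, 0], 0, 0.95]])

```text
clock: 13.35
eef_pos: [522.6, 64.0, 171.8]
eef_rot: [-3.141, -0.001, 2.619]
wrist_force: [0.2, -0.2, -0.7]
finger_gap: 13.4
finger_force: 30.0
```

Request:
send_rows(series=[[[0, 0, -1], 0, 0.95], [[0, 0, -1], 0, 0.95], [[0, 0, 0], 0, 0.95], [[0, 0, 0], 0, 0.95], [[0, 0, 0], 0, 0.95]], squeeze=45)

```text
clock: 13.85
eef_pos: [522.8, 64.1, 170.1]
eef_rot: [-3.142, 0.0, 2.619]
wrist_force: [0.4, -0.1, -0.2]
finger_gap: 13.6
finger_force: 45.0
```

Request:
send_rows(series=[[[0, 0, -0.6], 0, 0.95], [[0, 0, -0.6], 0, 0.95], [[0, 0, 0], 0, 0.95], [[0, 0, 0], 0, 0.95], [[0, 0, 0], 0, 0.95]])

```text
clock: 14.35
eef_pos: [522.8, 64.0, 169.0]
eef_rot: [3.142, 0.0, 2.619]
wrist_force: [0.4, 0.1, 2.9]
finger_gap: 13.6
finger_force: 45.0
```

Request:
send_rows(series=[[[0, 0, -1.5], 0, 0.95], [[0, 0, -1.5], 0, 0.95], [[0, 0, -1.5], 0, 0.95], [[0, 0, -1], 0, 0.95], [[0, 0, -0.5], 0, 0.95], [[0, 0, 0], 0, 0.95], [[0, 0, 0], 0, 0.95]])

```text
clock: 15.05
eef_pos: [523.0, 64.1, 164.0]
eef_rot: [3.141, 0.001, 2.619]
wrist_force: [-6.5, -0.6, 18.3]
finger_gap: 13.5
finger_force: 45.0
```

Request:
send_rows(series=[[[-0.7, 0, 0], 0, 0.95], [[-0.5, 0, 0], 0, 0.95], [[0, 0, 0], 0, 0.95]])

```text
clock: 15.35
eef_pos: [522.4, 64.1, 164.0]
eef_rot: [3.14, 0.003, 2.619]
wrist_force: [0.7, -1.9, 12.1]
finger_gap: 13.6
finger_force: 45.0
```

Run:
```python
from ring import *
s=read_state()
for k in('eef_pos','wrist_force','moment'):print(k,s[k].round(2))
p=camera('side');u=proj(p,[521,65,50])[0];k=10
cv2.imwrite('pics/press.png',cv2.warpAffine(p['color'],np.array([[k,0,250-k*u[0]],[0,k,300-k*u[1]]]),(500,500),flags=cv2.INTER_CUBIC))
print([ (z,ringfit(p,z,x0=(521,65)).round(1)) for z in(28,34)])
```

```text
eef_pos [522.41  64.07 164.03]
wrist_force [ 0.67 -1.87 12.06]
moment [-0.21 -0.22  0.04]
[(28, array([520.2,  59.5])), (34, array([519.5,  54.9]))]
```

View pics/press.png

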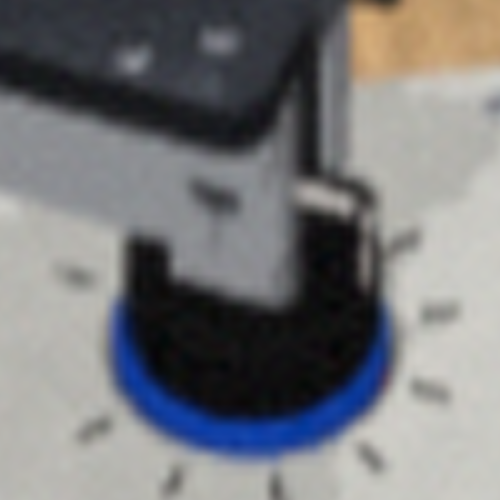

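The knob sits on the spacer, which now stands only slightly proud of the panel. I'll make one small push to confirm it has reached the stop.

Request:
send_rows(series=[[[0, 0.2, -0.5], 0, 0.95], [[0, 0, -0.5], 0, 0.95], [[0, 0, 0], 0, 0.95], [[0, 0, 0], 0, 0.95], [[0, 0, 0], 0, 0.95]])

```text
clock: 15.9
eef_pos: [522.5, 64.1, 163.9]
eef_rot: [3.14, 0.003, 2.619]
wrist_force: [-3.6, -2.4, 24.2]
finger_gap: 13.4
finger_force: 45.0
```

Request:
send_rows(series=[[[-0.4, 0.3, 0], 0, 0.95], [[-0.4, 0.3, 0], 1, 0.95], [[0.2, -0.1, 0], -1, 0.95], [[0, 0, 0], 0, 0.95], [[0, 0, 0], 0, 0.95]])

```text
clock: 16.4
eef_pos: [522.3, 64.5, 164.0]
eef_rot: [3.14, 0.005, 2.619]
wrist_force: [-0.8, -3.8, 21.5]
finger_gap: 13.6
finger_force: 45.0
```

Run:
```python
from ring import *
import json
s=read_state()
for k in('eef_pos','eef_rot','wrist_force','moment'):print(k,s[k].round(3))
p=camera('side')
h=cv2.cvtColor(p['color'],cv2.COLOR_BGR2HSV)
blue=((h[...,0]>100)&(h[...,0]<125)&(h[...,1]>150))
# lowest blue edge & knob/blue boundary along central columns vs predicted for given heights
P=p['color'].astype(float)
for x in(514,518,522,526):
    t=np.arcsin((x-521.2)/25)
    f=lambda z,R=25:proj(p,[521.2+R*np.sin(t),65.7-R*np.cos(t),z])[0]
    col=int(round(f(44)[0])); v=np.nonzero(blue[250:330,col])[0]+250
    print(col,v.min(),v.max(),'outer top z44,45,50 ',[f(z)[1].round(2) for z in(40,44,45,50)],'knob edge z44,45,50',[f(z,23)[1].round(2) for z in(44,45,50)], P[v.max()-1:v.max()+4,col,0],P[v.max()-1:v.max()+4,col,2])
```

```text
eef_pos [522.262  64.474 163.971]
eef_rot [3.14  0.005 2.619]
wrist_force [-0.782 -3.785 21.511]
moment [-0.878  0.123  0.121]
312 284 287 outer top z44,45,50  [np.float64(286.9), np.float64(285.5), np.float64(285.15), np.float64(283.38)] knob edge z44,45,50 [np.float64(284.58), np.float64(284.23), np.float64(282.46)] [170. 156. 158. 169. 176.] [ 21.  32.  90. 155. 180.]
314 284 287 outer top z44,45,50  [np.float64(286.99), np.float64(285.59), np.float64(285.23), np.float64(283.46)] knob edge z44,45,50 [np.float64(284.66), np.float64(284.31), np.float64(282.54)] [169. 159. 156. 167. 172.] [ 19.  28.  82. 153. 178.]
316 284 287 outer top z44,45,50  [np.float64(286.77), np.float64(285.37), np.float64(285.02), np.float64(283.25)] knob edge z44,45,50 [np.float64(284.47), np.float64(284.11), np.float64(282.34)] [170. 152. 159. 164. 132.] [ 17.  23.  88. 149. 134.]
318 283 287 outer top z44,45,50  [np.float64(286.27), np.float64(284.86), np.float64(284.51), np.float64(282.74)] knob edge z44,45,50 [np.float64(284.0), np.float64(283.65), np.float64(281.88)] [155. 143. 162. 173. 171.] [ 17.  42. 142. 176. 178.]
```

```bash
python3 -c "
from cell import *
print(sign_off())"
```

```text
the job is handed in; nothing more can be done
None
```

I've handed the job in, but the sign-off gave no verdict. The spacer is in the pocket, the knob is on the shaft against it, and the gripper is still holding and pressing (45 N grip, about 21 N downward). The seat seems to be at or near its stop: I estimate about 5 of 6 mm, though a jam short of the stop isn't fully ruled out. The vial, syringe and tablet strip were not touched.

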